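Fetch the fish tin from behind the spice jars

TASK

The flat fish tin is shut in behind two spice jars on the wooden spice tray. Stand the red-capped jar and the black-capped jar with the green label aside in the blue tray, then lay the fish tin flat on the middle of the chopping board, and only after that put the jars back on the spice tray, the red-capped one centred on the red pad and the green-labelled one centred on the green pad (they may be standing the wrong way round at first). Keep the jars upright, leave the pepper mill and the white jar where they stand, and let go of everything at the end.

Things in the scene. Friction and masses are not known exactly. Their poses are not given: they have to be found in the camera images.
- red_jar: Spice jar with a RED cap and a glass body with a brown label; round, 106 mm tall, body 42 mm and cap 45 mm across, cap from 85 mm up to the top; 0.11 kg. Loose, upright. Origin: centre of its underside; z up along the jar. At the start it stands on one of the two coloured pads, whichever. (A similar jar far right by the kettle is fixed and not meant.)
- green_jar: Spice jar with a BLACK cap and a green label; round, 105 mm tall, 40 mm across all the way up, cap from 84 mm up; 0.11 kg. Loose, upright. Origin: centre of its underside; z up. At the start it stands on the other coloured pad.
- fish_tin: Flat oblong fish tin, gold sides and dark blue top, 63 mm (its x) by 105 mm (its y) by 26 mm high; 0.15 kg. Loose, lying flat on the spice tray behind the two jars, its long side roughly along the tray's long side, 10 mm or so from the jars: the jars stand in the way of fingers and gripper. Take it across its short side (x), 63 mm wide. Origin: centre of its underside.
- red_pad: Red square pad 60x60x3 mm, fixed on the spice tray's floor, near the front edge; place of the red-capped jar. Origin: centre of its underside, its top is 3 mm above. x, y along its sides, as the spice tray's.
- green_pad: Green square pad, 60x60x3 mm, fixed beside the red one, centres 68 mm apart; place of the black-capped jar with the green label. Origin: centre of its underside, its top is 3 mm above. Which pad is left and which right changes.
- spice_tray: Low wooden tray, 176 mm (its x, pointing away from the robot) by 290 mm (its y) with a floor 8 mm thick, and a rim 7 mm thick reaching 20 mm above the worktop at the back and both ends; open at the front. Fixed. Origin: centre of its underside, on the worktop. The pads' centres lie at x = -54 mm, the tin at about x = +13 mm. Behind it stand a can, a tin and a small bottle.
- side_tray: Empty blue tray for setting things aside, 150 mm (its x) by 210 mm (its y), floor 5 mm thick, rim 6 mm thick and 14 mm high all round. Fixed. Origin: centre of its underside. Stands in front of the spice tray on the left or on the right.
- board: Brown wooden chopping board, 230 mm (its x) by 330 mm (its y), 16 mm thick, flat and empty, with a hang hole near one end. Fixed. Origin: centre of its underside, its top is 16 mm above. Stands in front of the spice tray on the other side from the blue tray.
- mill: Grey and clear pepper mill, round, 44 mm across and 90 mm tall, loose, standing at the left end (+y) of the spice tray. Leave it alone. Origin: centre of its underside.
- white_jar: White spice jar with a white cap that has a dark blue patch on top, round, 47 mm across and 98 mm tall, loose, standing at the right end (-y) of the spice tray. Leave it alone. Origin: centre of its underside.
Not all that is in view belongs to the job. What is meant by the fish_tin is not turquoise, and is the larger of those in its own colour.

How it is judged (in metres and radians):
On the way, in this order (a step that is already met when the one before it is completed fails the run):
1. both jars stand released in the blue tray (x of red_jar in the frame of side_tray between -0.062 and 0.062 m and y of red_jar in the frame of side_tray between -0.092 and 0.092 m and z of each of red_jar, green_jar in the frame of side_tray below 0.012 m and angle between each of red_jar, green_jar's own z axis and vertical below 0.1 rad and x of green_jar in the frame of side_tray between -0.062 and 0.062 m and y of green_jar in the frame of side_tray between -0.092 and 0.092 m and linear speed of each of red_jar, green_jar below 0.03 m/s and contact force between the fingers and red_jar below 0.3 N and contact force between the fingers and green_jar below 0.3 N), for 0.2 s.
2. the fish tin lies released on the middle of the board, the jars still in the blue tray (horizontal distance between fish_tin and board below 0.03 m and z of fish_tin in the frame of board below 0.022 m and angle between each of fish_tin, red_jar, green_jar's own z axis and vertical below 0.1 rad and linear speed of fish_tin below 0.03 m/s and contact force between the fingers and fish_tin below 0.3 N and x of red_jar in the frame of side_tray between -0.062 and 0.062 m and y of red_jar in the frame of side_tray between -0.092 and 0.092 m and z of each of red_jar, green_jar in the frame of side_tray below 0.012 m and x of green_jar in the frame of side_tray between -0.062 and 0.062 m and y of green_jar in the frame of side_tray between -0.092 and 0.092 m), for 0.2 s.
3. both jars stand released on the pads of their own colour (horizontal distance between red_jar and red_pad below 0.012 m and z of red_jar in the frame of red_pad below 0.008 m and angle between each of red_jar, green_jar's own z axis and vertical below 0.1 rad and horizontal distance between green_jar and green_pad below 0.012 m and z of green_jar in the frame of green_pad below 0.008 m and linear speed of each of red_jar, green_jar, fish_tin below 0.03 m/s and contact force between the fingers and red_jar below 0.3 N and contact force between the fingers and green_jar below 0.3 N and contact force between the fingers and fish_tin below 0.3 N), for 0.2 s.
At the end, for the whole second after the job is handed in: Red-capped jar upright on the red pad, green-labelled jar upright on the green pad, each within 12 mm of its centre; fish tin flat on the board within 30 mm of its middle; mill and white jar within 20 mm of where they stood; all released and at rest (all of step 3 and horizontal distance between fish_tin and board below 0.03 m and z of fish_tin in the frame of board below 0.022 m and angle between each of fish_tin, mill, white_jar's own z axis and vertical below 0.1 rad and distance of each of mill, white_jar from where it was at the start of the episode below 0.02 m); the robot touches nothing.
It fails at once if the pepper mill or the white jar is shifted by more than 20 mm or knocked over (distance of any of mill, white_jar from where it was at the start of the episode above 0.02 m or angle between any of mill, white_jar's own z axis and vertical above 0.3 rad).
It fails at once if a jar is tipped by more than about 35 degrees (angle between any of red_jar, green_jar's own z axis and vertical above 0.6 rad).
It also fails if it takes over 112 s, if anything falls off the work surface, if the arm or the gripper's body presses on something with over 40 N, if the wrist force passes 120 N, or if a joint passes its speed limit or range.

ROBOT

A 6-joint arm with a two-finger parallel gripper is mounted at the origin on a cart in front of the work surface, level with it; the furniture and walls round the work are solid. World frame = base frame: x ahead of the robot, y to its left, z up, the work surface at z = 0. Lengths are in mm, angles in rad, forces in N, time in s.
With the tool pointing down it reaches from about 350 to 875 mm from the base axis. Payload 4.2 kg.
Tool frame: the origin (TCP) lies midway between the tips of the shut fingers; the grasp point (between the pads) lies 19 mm behind it (arm.tcp_to_grasp is the distance from the TCP to the grasp point, in mm); z points along the fingers, y is the line along which they close (so a half turn about z gives the same grasp; the last joint's range is limited). The gripper opens to 85 mm and grips with 20 to 120 N. Pads are 22 mm wide; open, the fingers measure 114 mm over their backs; the gripper's body (76 mm by 85 mm) begins 54 mm behind the grasp point. The pads swing forward as they close: fully open they stand 13 mm farther back than shut.
Start: joints at [1.521, 0.385, 0.008, 0, -1.194, -0.259], TCP at [189.915, 595.426, 231.312] pointing down, gripper open.
Joint ranges: [-3.14, 3.14], [-1.21, 2.06], [-1.07, 1.41], [-3.16, 2.05], [-2.99, -0.16], [-3.1, 3.1]. Speed limits (rad/s): [2.79, 2.79, 3.14, 3.14, 3.14, 3.14].

INTERFACE

Orientations are given as a unit quaternion [x, y, z, w].
In Python, from bench import arm gives the robot as it stands.
- The arm moves only by the tool arm_command, never from a script. Its argument "rows" is a list of rows, each a list of 2 entries, a list of its own where there are three numbers: the shift along the tool's x, y, z as a fraction of full scale, then the turn, a rotation vector about the tool's x, y, z as a fraction of full scale. In form: [[[x, y, z], [wx, wy, wz]], ...]. A call has 1 to 5 rows; each row is the pose to reach, as a shift and turn from the pose commanded when the call began, along the tool's axes at that moment, turning the shorter way round; what a row does not reach only later rows make up. Full scale, the value 1, is 0.25 m for a shift and 180 degrees for a turn. A row lasts 1/10 s, in which the tool goes at most 50 mm and 8.59 degrees, less where a joint would pass 70% of its speed; a pose out of reach is approached as far as the arm can. A call with a number of a shift or a turn outside -1 to 1 is refused whole. A call with a gripper value outside its range is refused whole. "grip" is the opening, from 0 (shut) to 1 (fully open), set as the call begins (left out, the last holds). The fingers move at their own pace and stop on an object; the grip force is fixed at half the most. Time passes only in rows, so rows that repeat a pose let the fingers close. It gives the time, the measured TCP pose, the force, the opening and the grip force at its end, in the units of the state.
- arm.read_state(): the state, without advancing time (a new reading comes with each control period).
- arm.get_image(name): name is "side" or "top"; returns (picture, depth): 400x640x3 uint8, blue, green, red; 400x640 float32, mm along the optical axis (not along the pixel's ray), 0 where there is no reading.
- arm.camera_info(name): a dict with "fx", "fy", "cx", "cy" (pixels), "k1" (the pictures are not rectified: a ray, as slopes to the right and down, at radius r is drawn at 1 + k1 r^2 times it, then the intrinsics apply), "extrinsics" (4x4, takes a point from camera to world coordinates). Camera axes: x right, y down, z forward; pixel columns grow to the right and rows downward; lengths in mm; the calibration is good to about 2 mm. A picture is of the moment at which its call begins. camera_info takes no time and is no camera call.
- arm.job_done(): hands the job in; it is judged then, once.
Trained networks look in the newest picture that a camera, given by its name, has taken for a name from the list of things; names that differ only in an ending like _2 or _b are one class to them, and where a whole thing is asked for, a point or a joint stands for the part that bears it (a point fixed in the world has none). Each returns a list of dicts, best first, with "score" (0 to 1); they miss things now and then, are a little off and sometimes report something else, mostly with a low value. They report only what shows in the picture. A call takes as long as a camera call. They do not tell look-alikes from the thing itself.
- arm.spot_in(camera, query): "position" ([column, row] in pixels, amid what is visible of it).
The state is a dict: "clock": time; "joints": joint angles; "joint_vel": joint speeds; "joint_efforts": joint torques, N m; "position": TCP position; "ee_rot": TCP orientation; "contact_force": force on the tool from outside, world axes, zero at the start; "wrist_torque": the same for the moment, N m; "gripper_width": finger opening in mm; "grasp_force": force on a finger pad.
Only numpy, scipy, OpenCV 4.12 (cv2) and the standard library are available. Lean on these libraries where they do the work, as an engineer would, in place of code of your own. Each camera call takes 0.05 s, during which the arm holds its last target. There are 200 camera calls.

## Working session

There is one attempt and no reset: what is moved stays moved. The work goes in short steps, Python scripts to look and compute and a tool call to move; the robot and the scene stay as the last step left them, time stands still between calls to the robot, and variables do not carry over. Pictures are saved under pics/ and viewed, at most 14 in all, crops included, and the job is handed in when it is done.

Besides the shell and the picture viewer there is one more tool, called after "Request:" as name([rows], argument=value, ...), one row to a line, values as JSON. arm_command: Moves the arm, as the interface text tells. Shift numbers are shares of 0.25 m and turn numbers shares of 180 degrees, none past 1 either way. Its arguments: {"type":"object","properties":{"rows":{"type":"array","items":{"type":"array"}},"grip":{"type":"number"}},"required":["rows"]}

```bash
mkdir -p pics; ls; cat > h.py <<'E'
import numpy as np, cv2
from bench import arm
from scipy.spatial.transform import Rotation as R
def unproj(cam, uv, d):
    c=arm.camera_info(cam); 
    K=np.array([[c["fx"],0,c["cx"]],[0,c["fy"],c["cy"]],[0,0,1.]])
    p=cv2.undistortPoints(np.array(uv,float).reshape(-1,1,2),K,np.array([c["k1"],0,0,0.]),None,None).reshape(-1,2)
    d=np.array(d,float).reshape(-1,1)
    P=np.hstack([p*d,d]); E=np.array(c["extrinsics"]); return P@E[:3,:3].T+E[:3,3]
def cloud(cam,depth):
    v,u=np.mgrid[0:400,0:640]; return unproj(cam,np.stack([u,v],-1).reshape(-1,2),depth.reshape(-1)).reshape(400,640,3)
E
python3 - <<'E'
from h import *
for n in("top","side"):
    i,d=arm.get_image(n); cv2.imwrite(f"pics/{n}0.png",i); np.savez(f"{n}0.npz",i=i,d=d)
    print(n,np.round(np.array(arm.camera_info(n)["extrinsics"]),2).tolist(),arm.camera_info(n)["fx"])
    for q in("red_jar","green_jar","fish_tin","red_pad","green_pad","spice_tray","side_tray","board","mill","white_jar"):
        for r in arm.spot_in(n,q)[:3]:
            u,v=r["position"]; z=d[int(v),int(u)]
            print(q,round(r["score"],2),np.round([u,v]),np.round(unproj(n,[u,v],z)[0]) if z else None)
print(arm.read_state())
E
```

```text
pics
top [[-0.09, -0.97, 0.2, 364.86], [-1.0, 0.09, -0.02, -32.37], [0.0, -0.2, -0.98, 1012.91], [0.0, 0.0, 0.0, 1.0]] 439.1551808535042
red_jar 0.63 [314. 178.] [600. -37. 116.]
green_jar 0.75 [282. 181.] [600.  31. 116.]
green_jar 0.68 [310. 192.] [593. -26.   8.]
fish_tin 0.83 [393. 173.] [ 619. -223.   18.]
fish_tin 0.8 [208. 197.] [603. 212.  15.]
fish_tin 0.77 [296. 156.] [678.   0.  33.]
red_pad 0.6 [294. 194.] [591.  12.  14.]
red_pad 0.2 [298. 157.] [675.  -3.  32.]
green_pad 0.56 [316. 194.] [586. -38.  10.]
spice_tray 0.6 [292. 146.] [702.   7.  31.]
side_tray 0.72 [251. 271.] [425. 125.   6.]
board 0.82 [437. 256.] [ 417. -297.   14.]
board 0.69 [306. 193.] [593. -15.  12.]
mill 0.73 [251. 172.] [632.  98.  88.]
white_jar 0.7 [346. 159.] [ 638. -109.  106.]
side [[1.0, 0.01, -0.02, 595.39], [0.02, -0.58, 0.81, -824.66], [-0.01, -0.81, -0.58, 610.59], [0.0, 0.0, 0.0, 1.0]] 456.82234148881776
red_jar 0.84 [340. 187.] [610. -63.  88.]
red_jar 0.7 [329. 188.] [586.  43.  11.]
green_jar 0.86 [340. 156.] [609.  12. 116.]
green_jar 0.26 [358. 159.] [652.  87.  65.]
fish_tin 0.8 
[... 528 characters left out ...]
nts': array([ 1.52060278e+00,  3.84716415e-01,  7.89389467e-03, -1.68744074e-05,
       -1.19402113e+00, -2.58572425e-01]), 'joint_vel': array([-0.00066528,  0.00145753, -0.00050872, -0.00012394, -0.00069684,
        0.00141908]), 'joint_efforts': array([ 7.86931432e-04, -3.92096758e+01,  1.88620985e+01,  4.19074863e+00,
       -3.26391691e-04,  5.84874400e-06]), 'position': array([189.90806681, 595.41742337, 231.29725654]), 'ee_rot': array([ 9.88106120e-01, -1.53773518e-01, -5.34195150e-06,  2.43490595e-05]), 'contact_force': array([-0.12071358,  0.92919076,  0.07225295]), 'wrist_torque': array([-0.01012404, -0.03884989,  0.00061005]), 'grasp_force': 0.0, 'gripper_width': 85.31390576562524}
```

```bash
python3 - <<'E'
import cv2
a=cv2.imread("pics/top0.png"); cv2.imwrite("pics/top0c.png",cv2.resize(a[110:330,160:520],None,fx=2.2,fy=2.2,interpolation=cv2.INTER_CUBIC))
a=cv2.imread("pics/side0.png"); cv2.imwrite("pics/side0c.png",cv2.resize(a[110:300,240:480],None,fx=3,fy=3,interpolation=cv2.INTER_CUBIC))
E
```

```text
(no output)
```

View pics/top0c.png

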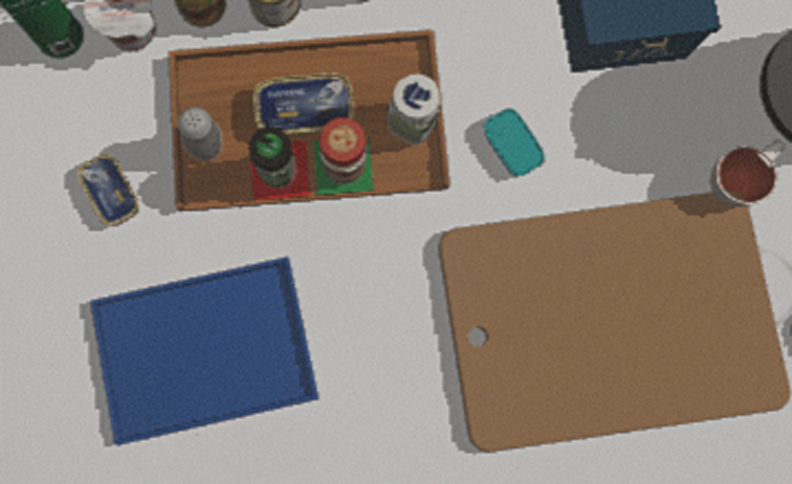

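View pics/side0c.png

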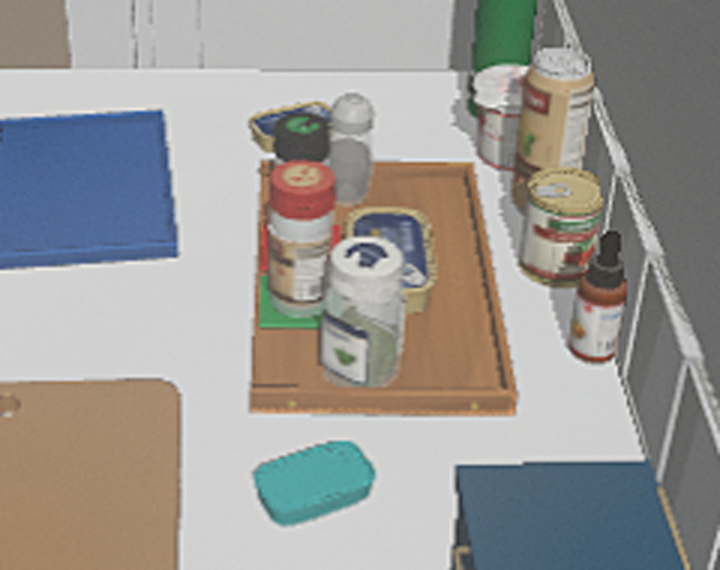

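The candidates for the fish tin in the top picture are the small blue tin at (208,197), the turquoise one at (393,173) and the large blue one at (296,156). The large blue one fits: it isn't turquoise, it is bigger than the other blue one, and it lies behind the jars on the tray, as the crops confirm. The jars are swapped, with black/green on the red pad (282,181) and red on the green pad (314,178). The blue tray is on the left and the board on the right.

```bash
cat >> h.py <<'E'
def fit(P,zlo,zhi,m):  # minAreaRect of masked points in height band -> centre, sizes, angle
    p=P[m&(P[...,2]>zlo)&(P[...,2]<zhi)][:,:2].astype(np.float32); return p
def caps(i,P,box):
    x0,x1,y0,y1=box; m=(P[...,0]>x0)&(P[...,0]<x1)&(P[...,1]>y0)&(P[...,1]<y1); return m
def lin(img,P,z0,z1,box):
    m=caps(None,P,box)&(P[...,2]>z0)&(P[...,2]<z1)
    n,l,s,c=cv2.connectedComponentsWithStats(m.astype(np.uint8)); out=[]
    for k in range(1,n):
        if s[k,4]>40:
            p=P[l==k]; r=cv2.minAreaRect(p[:,:2].astype(np.float32)); out.append((c[k].round(),s[k,4],np.round(p[:,2].mean(),1),np.round(r[0],1),np.round(r[1],1),round(r[2],1),img[l==k].mean(0).round()))
    return out
E
python3 - <<'E'
from h import *
for n in("top","side"):
    f=np.load(n+"0.npz"); i,d=f["i"],f["d"]; P=cloud(n,d); P[d==0]=-999
    print(n,"caps/high"); 
    for o in lin(i,P,90,125,(540,700,-150,140)): print(o)
    h=cv2.cvtColor(i,cv2.COLOR_BGR2HSV); H,S,V=h[...,0],h[...,1],h[...,2]
    w=(P[...,0]>250)&(P[...,0]<800)
    ms={"tin":(H>100)&(H<130)&(S>60)&caps(0,P,(620,720,-70,70))&(P[...,2]>25)&(P[...,2]<45),
    "tin26+":caps(0,P,(630,720,-70,70))&(P[...,2]>27)&(P[...,2]<45),
    "redpad":((H<6)|(H>172))&(S>150)&caps(0,P,(550,640,-90,90))&(P[...,2]<20),
    "grnpad":(H>45)&(H<85)&(S>100)&caps(0,P,(550,640,-90,90))&(P[...,2]<20),
    "blue":(H>100)&(H<125)&(S>120)&caps(0,P,(300,520,0,270))&(P[...,2]<40),
    "board":caps(0,P,(250,560,-520,-100))&(P[...,2]>9)&(P[...,2]<25)&(H<25)&(S>60),
    "tray":caps(0,P,(530,760,-180,200))&(P[...,2]>0)&(P[...,2]<28)&(H<25)&(S>70),
    "rim":caps(0,P,(530,760,-180,200))&(P[...,2]>16)&(P[...,2]<28)&(H<25)&(S>70)}
    for k,m in ms.items():
        m=cv2.morphologyEx(m.astype(np.uint8),cv2.MORPH_OPEN,np.ones((2,2)))>0
        p=P[m]
        if len(p)<20: print(k,len(p)); continue
        r=cv2.minAreaRect(p[:,:2].astype(np.float32)); print(k,len(p),"z",np.percentile(p[:,2],[5,50,95]).round(1),np.round(r[0],1),np.round(r[1],1),round(r[2],1),"bb",p.min(0).round(),p.max(0).round())
    b=caps(0,P,(745,1000,-250,250))
    print("behind",P[b][:,2].max())
E
```

```text
top caps/high
(array([348., 154.]), np.int32(376), np.float64(104.8), array([ 649.2, -114.8]), array([43.5, 44.8]), 86.4, array([134., 136., 137.]))
(array([247., 165.]), np.int32(138), np.float64(94.9), array([648.4, 105.2]), array([28.8, 27.6]), 84.9, array([123., 127., 130.]))
(array([315., 174.]), np.int32(384), np.float64(115.5), array([608.6, -39.6]), array([43.6, 42.9]), 61.9, array([ 65.,  82., 137.]))
(array([282., 177.]), np.int32(322), np.float64(113.8), array([609.1,  31.1]), array([40.5, 39.7]), 19.4, array([45., 58., 49.]))
tin 339 z [27.9 30.7 33.9] [-136.8 -507.7] [1983.    81.5] 32.0 bb [-999. -999. -999.] [697.  39. 117.]
tin26+ 1008 z [26.9 30.7 34.6] [-156.9 -464.9] [1990.9  117.5] 29.0 bb [-999. -999. -999.] [706.  47. 122.]
redpad 216 z [ 5.4 10.1 13.5] [-196.8 -464.7] [1926.1   77. ] 31.4 bb [-999. -999. -999.] [636.  56.  34.]
grnpad 159 z [ 6.6 10.4 13.9] [-173.7 -518.6] [1908.9   58.3] 32.0 bb [-999. -999. -999.] [636. -13. 112.]
blue 5597 z [ 1.7  5.2 11.7] [-275.4 -356.5] [1919.1  249.6] 34.2 bb [-999. -999. -999.] [511. 230.  18.]
board 14588 z [13.  16.3
[... 798 characters left out ...]
654. -33.  29.] [702.  42.  34.]
tin26+ 471 z [15.9 31.3 34.5] [680.2 -14. ] [181.5  66.3] 86.6 bb [ 642. -104.    5.] [716.  75. 108.]
redpad 0
grnpad 100 z [ 7.7 11.2 13. ] [-203.9 -504.5] [1871.5   65.8] 29.9 bb [-999. -999. -999.] [623. -13.  13.]
blue 1730 z [ 3.9  5.9 10.4] [-202.7 -442.3] [1928.6  238.3] 42.0 bb [-999. -999. -999.] [501. 234.  17.]
board 20245 z [14.  16.2 18.1] [-246.  -538.9] [1724.7  374.8] 19.2 bb [-999. -999. -999.] [ 560. -136.   53.]
tray 3536 z [ 3.2  8.9 20.6] [ -46.3 -516.3] [2103.2  373.3] 36.9 bb [-999. -999. -999.] [760. 189. 114.]
rim 634 z [ 0.6 18.6 21.5] [670.1   3.8] [312.1 176.8] 89.5 bb [ 580. -152.   -2.] [759. 159.  25.]
behind 490.09088321910053
```

```bash
python3 - <<'E'
from h import *
from scipy.spatial import cKDTree
for n in("top","side"):
    f=np.load(n+"0.npz"); i,d=f["i"],f["d"]; P=cloud(n,d); ok=d>0
    h=cv2.cvtColor(i,cv2.COLOR_BGR2HSV); H,S,V=h[...,0].astype(int),h[...,1],h[...,2]
    z=P[...,2]
    ms={"redcap":caps(0,P,(580,640,-75,-10))&(z>108),"grncap":caps(0,P,(580,640,0,65))&(z>108),
    "tin":caps(0,P,(630,720,-70,70))&(z>26)&(z<40)&(i.max(-1)>0),
    "redpad":((H<6)|(H>172))&(S>150)&caps(0,P,(550,640,-90,90))&(z<20),
    "grnpad":(H>45)&(H<85)&(S>100)&caps(0,P,(550,640,-90,90))&(z<20),
    "blue":(H>100)&(H<125)&(S>120)&caps(0,P,(300,520,0,270))&(z<22),
    "board":caps(0,P,(250,560,-520,-100))&(z>9)&(z<25)&(H<25)&(S>60),
    "tray":caps(0,P,(530,770,-200,200))&(z>-3)&(z<28)&(H<25)&(S>70)}
    for k,m in ms.items():
        _,l,s,_=cv2.connectedComponentsWithStats((m&ok).astype(np.uint8)); 
        if len(s)<2: continue
        if k in("board","tin","blue"): m=l==1+s[1:,4].argmax()
        p=P[m&ok]; t=cKDTree(p); p=p[[len(q)>6 for q in t.query_ball_point(p,9)]]
        if len(p)<9: continue
        r=cv2.minAreaRect(p[:,:2].astype(np.float32)); print(n,k,len(p),"z",np.percentile(p[:,2],[5,50,95]).round(1),np.round(r[0],1),np.round(r[1],1),round(r[2],1),"bb",p.min(0).round(),p.max(0).round())
E
```

```text
top redcap 345 z [113.6 117.2 120. ] [609.1 -39.7] [43.2 42. ] 55.8 bb [588. -61. 109.] [632. -18. 122.]
top grncap 285 z [112.2 115.4 118.2] [609.8  30.9] [39.2 39. ] 73.8 bb [590.  11. 108.] [630.  50. 120.]
top tin 1023 z [28.1 30.9 34.1] [675.6  -3. ] [104.5  64.1] 89.4 bb [643. -55.  26.] [708.  49.  36.]
top redpad 231 z [ 7.6 10.8 13.7] [609.7  29.3] [57.7 58.6] 0.2 bb [581.  -0.   5.] [639.  59.  18.]
top grnpad 183 z [ 7.8 10.9 13.8] [607.6 -38.7] [58.7 57.1] 85.5 bb [581. -68.   5.] [638.  -9.  15.]
top blue 5711 z [ 2.   5.2 13.4] [429.8 121.3] [146.5 206.9] 7.3 bb [345.  11.  -2.] [514. 232.  19.]
top board 14490 z [13.4 16.4 19.3] [ 422.3 -300. ] [229.1 330.5] 2.6 bb [ 302. -467.   10.] [ 541. -132.   23.]
top tray 5557 z [ 5.1  8.5 19.9] [663.5  24.5] [179.  349.9] 0.5 bb [ 573. -150.    2.] [753. 199.  25.]
side redcap 274 z [109.8 117.4 119.2] [610.8 -39.7] [43.4 44.9] 5.2 bb [589. -63. 108.] [632. -17. 121.]
side grncap 189 z [109.3 115.9 117.7] [611.5  29.4] [41.3 38.3] 45.2 bb [593.   9. 108.] [630.  52. 120.]
side tin 475 z [29.5 31.5 34.4] [677.4  -1.5] [106.6  61.8] 89.4 bb [647. -55.  26.] [708.  52.  37.]
side grnpad 98 z [ 9.3 11.4 13.1] [591.1 -49.4] [31.6 66.6] 36.2 bb [582. -69.   8.] [621. -14.  13.]
side blue 1931 z [ 3.9  5.9 14. ] [430.3 120.9] [145.6 213.6] 7.5 bb [346.   8.   2.] [516. 234.  17.]
side board 19938 z [14.2 16.2 18. ] [ 423.1 -300.1] [229.2 331. ] 2.4 bb [ 304. -469.    9.] [ 541. -133.   21.]
side tray 3565 z [ 6.4  8.9 20.5] [658.1 -12.8] [397.1 214. ] 83.5 bb [ 530. -198.   -0.] [752. 197.  28.]
```

Request:
arm_command([
  [[0.84,0.53,0],[0,0,0.2]],
  [[0.84,0.53,0],[0,0,0.2]],
  [[0.84,0.53,0],[0,0,0.2]],
  [[0.84,0.53,0],[0,0,0.2]],
  [[0.84,0.53,0],[0,0,0.2]],
], grip=1)

```text
clock: 1.6
position: [350.7, 403.7, 231.6]
ee_rot: [0.892, -0.453, 0.0, -0.0]
contact_force: [0.5, 0.6, 0.3]
gripper_width: 85.7
grasp_force: 0.0
```

Request:
arm_command([
  [[0.93,0.01,0],[0,0,0.2015]],
  [[0.93,0.01,0],[0,0,0.2015]],
  [[0.93,0.01,0],[0,0,0.2015]],
  [[0.93,0.01,0],[0,0,0.2015]],
  [[0.93,0.01,0],[0,0,0.2015]],
])

```text
clock: 2.1
position: [486.6, 214.0, 231.6]
ee_rot: [-0.705, 0.709, -0.0, 0.0]
contact_force: [0.6, -0.0, -0.2]
gripper_width: 85.6
grasp_force: 0.0
```

Request:
arm_command([
  [[0.735,-0.496,0.1],[0,0,0]],
  [[0.735,-0.496,0.1],[0,0,0]],
  [[0.735,-0.496,0.1],[0,0,0]],
  [[0.735,-0.496,0.1],[0,0,0]],
  [[0.735,-0.496,0.1],[0,0,0]],
])

```text
clock: 2.6
position: [610.8, 29.5, 205.4]
ee_rot: [-0.706, 0.708, 0.0, -0.001]
contact_force: [-0.0, 0.8, -0.9]
gripper_width: 85.8
grasp_force: 0.0
```

Request:
arm_command([
  [[0,0,0.2],[0,0,0]],
  [[0,0,0.4],[0,0,0]],
  [[0,0,0.52],[0,0,0]],
  [[0,0,0.6],[0,0,0]],
  [[0,0,0.6],[0,0,0]],
])

```text
clock: 3.1
position: [607.2, 32.2, 52.9]
ee_rot: [-0.707, 0.707, 0.002, -0.003]
contact_force: [0.0, -0.9, -0.4]
gripper_width: 85.4
grasp_force: 0.0
```

Request:
arm_command([
  [[0,0,0],[0,0,0]],
  [[0,0,0],[0,0,0]],
  [[0,0,0],[0,0,0]],
  [[0,0,0],[0,0,0]],
  [[0,0,0],[0,0,0]],
], grip=0)

```text
clock: 3.6
position: [610.7, 33.2, 58.2]
ee_rot: [0.708, -0.707, 0.001, -0.001]
contact_force: [0.3, 0.0, 6.5]
gripper_width: 39.1
grasp_force: 55.7
```

Request:
arm_command([
  [[0,0,-0.1],[0,0,0]],
  [[0,0,-0.24],[0,0,0]],
  [[-0.08,0.12,-0.24],[0,0,0]],
  [[-0.18,0.25,-0.24],[0,0,0]],
  [[-0.29,0.4,-0.24],[0,0,0]],
])

```text
clock: 4.1
position: [508.4, 105.5, 116.1]
ee_rot: [-0.707, 0.708, 0.0, 0.0]
contact_force: [0.1, 1.4, -1.1]
gripper_width: 39.5
grasp_force: 56.5
```

```bash
python3 -c "
from h import *
s=arm.read_state();print(s['position'],s['ee_rot'],s['gripper_width'],s['grasp_force'])"
```

```text
[508.37980567 105.51711628 116.12699862] [-7.06572985e-01  7.07640150e-01  1.44325925e-04  1.21309940e-04] 39.46445186499403 56.53822101652622
```

Request:
arm_command([
  [[-0.12,0.17,0],[0,0,0]],
  [[-0.244,0.338,0],[0,0,0]],
  [[-0.244,0.338,0],[0,0,0]],
  [[-0.244,0.338,0.12],[0,0,0]],
  [[-0.244,0.338,0.2],[0,0,0]],
])

```text
clock: 4.6
position: [424.4, 166.5, 65.8]
ee_rot: [0.708, -0.707, -0.0, -0.0]
contact_force: [-1.2, 0.5, -1.8]
gripper_width: 39.1
grasp_force: 56.5
```

Request:
arm_command([
  [[0,0,0.03],[0,0,0]],
  [[0,0,0.045],[0,0,0]],
  [[0,0,0.045],[0,0,0]],
  [[0,0,0.045],[0,0,0]],
  [[0,0,0.045],[0,0,0]],
])

```text
clock: 5.1
position: [425.5, 166.5, 55.8]
ee_rot: [0.707, -0.707, 0.0, -0.001]
contact_force: [0.5, -0.6, -1.0]
gripper_width: 39.3
grasp_force: 56.5
```

Request:
arm_command([
  [[0,0,0.008],[0,0,0]],
  [[0,0,0.012],[0,0,0]],
  [[0,0,0.012],[0,0,0]],
])

```text
clock: 5.4
position: [425.0, 166.3, 52.2]
ee_rot: [0.707, -0.707, 0.0, -0.0]
contact_force: [0.0, 0.3, -0.1]
gripper_width: 39.5
grasp_force: 56.8
```

```bash
python3 - <<'E'
from h import *
i,d=arm.get_image("side"); cv2.imwrite("pics/s1.png",cv2.resize(i[80:230,180:420],None,fx=3,fy=3))
P=cloud("side",d)
E
```

```text
(no output)
```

View pics/s1.png

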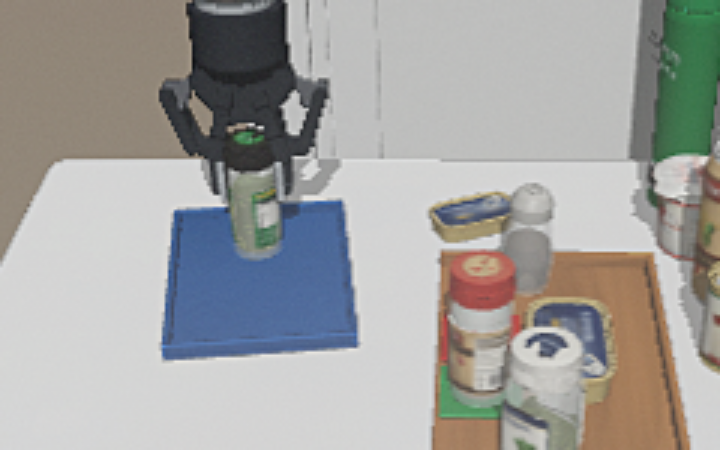

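The picture shows the green jar upright in the fingers over the blue tray's left half (crop 255,205), very near the floor. I'll feel for the floor next.

Request:
arm_command([
  [[0,0,0.006],[0,0,0]],
  [[0,0,0.01],[0,0,0]],
  [[0,0,0.01],[0,0,0]],
])

```text
clock: 5.75
position: [425.1, 166.2, 52.0]
ee_rot: [0.708, -0.706, 0.0, -0.0]
contact_force: [-7.5, -1.5, 21.2]
gripper_width: 39.3
grasp_force: 58.7
```

Request:
arm_command([
  [[0,0,-0.008],[0,0,0]],
  [[0,0,-0.008],[0,0,0]],
])

```text
clock: 5.95
position: [425.2, 166.5, 52.1]
ee_rot: [0.707, -0.707, 0.0, -0.001]
contact_force: [-1.7, -0.4, 7.3]
gripper_width: 39.3
grasp_force: 57.2
```

Request:
arm_command([
  [[0,0,0],[0,0,0]],
  [[0,0,0],[0,0,0]],
  [[0,0,0],[0,0,0]],
  [[0,0,0],[0,0,0]],
  [[0,0,-0.06],[0,0,0]],
], grip=1)

```text
clock: 6.45
position: [423.7, 165.3, 65.1]
ee_rot: [0.707, -0.707, -0.0, 0.002]
contact_force: [-0.2, 0.4, -1.2]
gripper_width: 85.1
grasp_force: 0.0
```

Request:
arm_command([
  [[0,0,-0.2],[0,0,0]],
  [[0,0,-0.4],[0,0,0]],
  [[0,0,-0.52],[0,0,0]],
  [[0,0,-0.52],[0,0,0]],
])

```text
clock: 6.85
position: [427.3, 167.9, 201.4]
ee_rot: [0.708, -0.707, 0.001, -0.005]
contact_force: [0.2, -0.0, -0.5]
gripper_width: 85.8
grasp_force: 0.0
```

Request:
arm_command([
  [[0.16,-0.14,0],[0,0,0]],
  [[0.32,-0.28,0],[0,0,0]],
  [[0.46,-0.42,0],[0,0,0]],
  [[0.6,-0.55,0],[0,0,0]],
  [[0.68,-0.62,0],[0,0,0]],
])

```text
clock: 7.35
position: [581.4, -6.2, 194.8]
ee_rot: [-0.707, 0.708, 0.001, -0.001]
contact_force: [-0.0, 1.0, -1.0]
gripper_width: 85.3
grasp_force: 0.0
```

Request:
arm_command([
  [[0.144,-0.121,0],[0,0,0]],
  [[0.144,-0.121,0],[0,0,0]],
  [[0.144,-0.121,0],[0,0,0]],
  [[0.144,-0.121,0],[0,0,0]],
])

```text
clock: 7.75
position: [609.4, -39.2, 195.7]
ee_rot: [0.707, -0.707, -0.001, 0.001]
contact_force: [-0.7, 0.3, -0.1]
gripper_width: 85.0
grasp_force: 0.0
```

Request:
arm_command([
  [[0,0,0.2],[0,0,0]],
  [[0,0,0.38],[0,0,0]],
  [[0,0,0.5],[0,0,0]],
  [[0,0,0.555],[0,0,0]],
  [[0,0,0.555],[0,0,0]],
])

```text
clock: 8.25
position: [608.9, -38.9, 56.4]
ee_rot: [0.708, -0.706, -0.001, 0.002]
contact_force: [-0.4, 0.5, 0.0]
gripper_width: 85.3
grasp_force: 0.0
```

Request:
arm_command([
  [[0,0,0],[0,0,0]],
  [[0,0,0],[0,0,0]],
  [[0,0,0],[0,0,0]],
  [[0,0,0],[0,0,0]],
  [[0,0,0],[0,0,0]],
], grip=0)

```text
clock: 8.75
position: [611.2, -39.4, 60.0]
ee_rot: [0.707, -0.707, 0.001, -0.001]
contact_force: [-1.5, 0.7, 6.5]
gripper_width: 42.0
grasp_force: 50.9
```

Request:
arm_command([
  [[0,0,-0.1],[0,0,0]],
  [[0,0,-0.22],[0,0,0]],
  [[-0.06,0.12,-0.24],[0,0,0]],
  [[-0.16,0.26,-0.24],[0,0,0]],
  [[-0.28,0.42,-0.24],[0,0,0]],
])

```text
clock: 9.25
position: [504.8, 30.5, 118.3]
ee_rot: [-0.706, 0.708, -0.0, 0.001]
contact_force: [-0.9, 2.0, -1.2]
gripper_width: 42.1
grasp_force: 51.9
```

Request:
arm_command([
  [[-0.1,0.16,0],[0,0,0]],
  [[-0.182,0.276,0],[0,0,0]],
  [[-0.182,0.276,0.08],[0,0,0]],
  [[-0.182,0.276,0.17],[0,0,0]],
  [[-0.182,0.276,0.23],[0,0,0]],
])

```text
clock: 9.75
position: [435.7, 75.9, 59.9]
ee_rot: [0.708, -0.707, -0.0, -0.0]
contact_force: [-0.6, -0.8, -1.1]
gripper_width: 42.2
grasp_force: 52.0
```

Request:
arm_command([
  [[0,0,0.008],[0,0,0]],
  [[0,0,0.016],[0,0,0]],
  [[0,0,0.016],[0,0,0]],
])

```text
clock: 10.05
position: [436.8, 75.9, 56.9]
ee_rot: [0.707, -0.707, 0.0, -0.001]
contact_force: [-0.5, 0.5, -0.4]
gripper_width: 42.2
grasp_force: 51.9
```

Request:
arm_command([
  [[0,0,0.006],[0,0,0]],
  [[0,0,0.012],[0,0,0]],
  [[0,0,0.012],[0,0,0]],
])

```text
clock: 10.35
position: [436.7, 75.9, 54.0]
ee_rot: [0.707, -0.707, 0.0, -0.001]
contact_force: [-0.5, -0.3, 3.8]
gripper_width: 42.8
grasp_force: 52.0
```

Touching now, so I'll release and go up.

Request:
arm_command([
  [[0,0,0],[0,0,0]],
  [[0,0,0],[0,0,0]],
  [[0,0,0],[0,0,0]],
  [[0,0,0],[0,0,0]],
  [[0,0,-0.06],[0,0,0]],
], grip=1)

```text
clock: 10.85
position: [434.8, 75.0, 67.0]
ee_rot: [0.707, -0.707, -0.001, 0.002]
contact_force: [-0.1, -0.9, -0.2]
gripper_width: 85.3
grasp_force: 0.0
```

Request:
arm_command([
  [[0,0,-0.2],[0,0,0]],
  [[0,0,-0.4],[0,0,0]],
  [[0,0,-0.52],[0,0,0]],
  [[0,0,-0.52],[0,0,0]],
])

```text
clock: 11.25
position: [438.9, 76.9, 203.1]
ee_rot: [0.708, -0.707, 0.002, -0.005]
contact_force: [-0.5, 0.2, 0.2]
gripper_width: 85.5
grasp_force: 0.0
```

```bash
python3 - <<'E'
from h import *
for n in("top","side"):
    i,d=arm.get_image(n); P=cloud(n,d); cv2.imwrite(f"pics/{n}2.png",i)
    for b in ((640,720,-70,70,26,40),(380,480,120,210,95,125),(380,480,30,119,95,125)):
        for o in lin(i,P,b[4],b[5],b[:4]): print(n,*o)
i=cv2.imread("pics/top2.png"); cv2.imwrite("pics/top2c.png",cv2.resize(i[110:330,160:520],None,fx=2.2,fy=2.2))
E
```

```text
top [297. 157.] 1098 31.0 [675.3  -2.8] [ 64.2 104.7] 0.6 [84. 82. 83.]
top [272. 264.] 161 109.2 [430.1  63.8] [20.6 42.9] 61.8 [ 64.  77. 139.]
side [374. 190.] 473 31.6 [677.9  -2.3] [ 61.9 107.8] 1.6 [122. 124. 126.]
side [263. 129.] 198 106.7 [424.5 162.5] [43.2 41. ] 63.6 [62. 70. 62.]
side [263. 146.] 275 107.8 [436.8  73.5] [44.5 43.7] 0.5 [ 82.  94. 167.]
```

View pics/top2c.png

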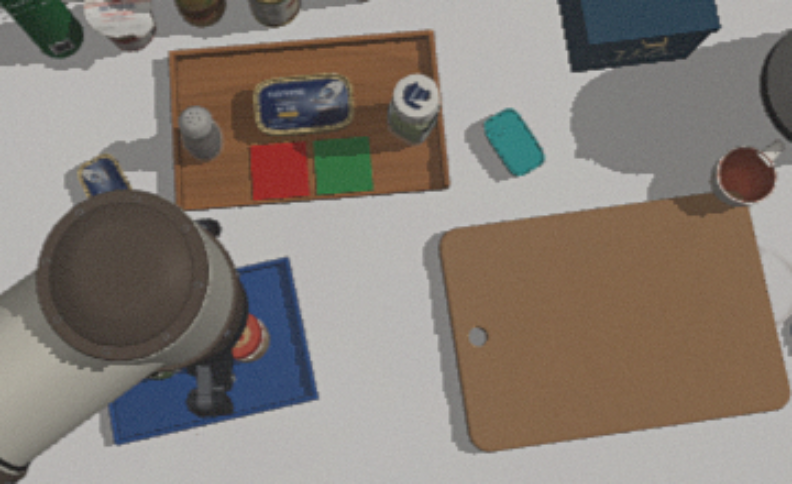

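Request:
arm_command([
  [[0.06,-0.18,0],[0,0,0]],
  [[0.12,-0.36,0],[0,0,0]],
  [[0.18,-0.54,0],[0,0,0]],
  [[0.24,-0.72,0],[0,0,0]],
  [[0.28,-0.85,0],[0,0,0]],
])

```text
clock: 11.85
position: [650.1, 4.5, 194.9]
ee_rot: [-0.707, 0.707, 0.001, -0.002]
contact_force: [-0.8, 1.5, 0.8]
gripper_width: 85.3
grasp_force: 0.0
```

Request:
arm_command([
  [[0.034,-0.107,0.1],[0,0,0]],
  [[0.034,-0.107,0.2],[0,0,0]],
  [[0.034,-0.107,0.35],[0,0,0]],
  [[0.034,-0.107,0.4],[0,0,0]],
  [[0.034,-0.107,0.4],[0,0,0]],
])

```text
clock: 12.35
position: [673.2, -3.0, 94.2]
ee_rot: [0.707, -0.707, -0.002, 0.003]
contact_force: [0.5, -0.3, 0.1]
gripper_width: 85.4
grasp_force: 0.0
```

```bash
python3 - <<'E'
from h import *
f=cv2.imread("pics/top2.png"); h=cv2.cvtColor(f,cv2.COLOR_BGR2HSV); H,S=h[...,0].astype(int),h[...,1]
d=np.load("top0.npz")["d"]
for k,m in (("red",((H<6)|(H>172))&(S>150)),("grn",(H>45)&(H<85)&(S>100))):
    m[:165]=0;m[205:]=0;m[:,:265]=0;m[:,335:]=0
    v,u=np.nonzero(m); c=arm.camera_info("top")
    # intersect with z=11
    a=unproj("top",np.c_[u,v],np.full(len(u),900.)); o=np.array(c["extrinsics"])[:3,3]
    t=(11-o[2])/(a[:,2]-o[2]); p=o+(a-o)*t[:,None]; r=cv2.minAreaRect(p[:,:2].astype(np.float32)); print(k,len(u),p.mean(0).round(1),r)
i,d=arm.get_image("side"); cv2.imwrite("pics/s3.png",cv2.resize(i[60:260,260:460],None,fx=3,fy=3))
E
```

```text
red 629 [610.3  29.2  11. ] ((610.6011352539062, 29.111921310424805), (59.6732292175293, 59.7271728515625), 89.1558837890625)
grn 565 [608.2 -38.9  11. ] ((609.322509765625, -38.78512191772461), (58.16402053833008, 58.774879455566406), 0.1347486972808838)
```

View pics/s3.png

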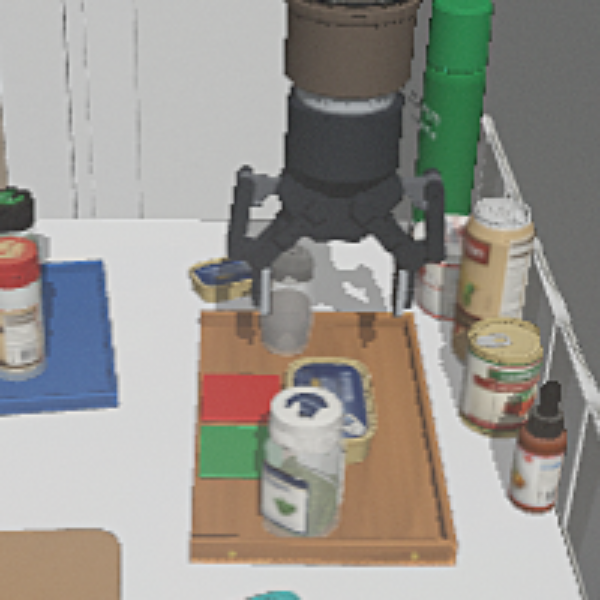

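The gripper hangs centred over the tin, with fingers at crop (260,290) and (402,290). I'll check the clearance to the cans behind before going down.

```bash
python3 - <<'E'
from h import *
for n in("top","side"):
    d=np.load(n+"0.npz")["d"]; P=cloud(n,d); m=(d>0)&(P[...,0]>725)&(P[...,0]<900)&(abs(P[...,1])<60)&(P[...,2]>30)&(P[...,2]<250)
    p=P[m]; print(n,len(p),np.percentile(p[:,0],[0,2,5,20]).round(), p[:,2].max())
s=arm.read_state(); print(s["position"])
E
```

```text
top 3510 [775. 778. 786. 829.] 249.99546184983546
side 2206 [776. 779. 784. 808.] 249.95986650113292
[674.94990433  -2.80013062  96.99979726]
```

Request:
arm_command([
  [[0,-0.005,0.15],[0,0,0]],
  [[0,-0.005,0.28],[0,0,0]],
  [[0,-0.005,0.34],[0,0,0]],
  [[0,-0.005,0.36],[0,0,0]],
  [[0,-0.005,0.36],[0,0,0]],
])

```text
clock: 12.9
position: [677.7, -2.5, 9.4]
ee_rot: [0.708, -0.707, 0.001, -0.001]
contact_force: [-0.4, -0.5, 0.3]
gripper_width: 85.5
grasp_force: 0.0
```

Request:
arm_command([
  [[0,0,0],[0,0,0]],
  [[0,0,0],[0,0,0]],
  [[0,0,0],[0,0,0]],
  [[0,0,0],[0,0,0]],
], grip=0)

```text
clock: 13.3
position: [678.2, -2.4, 10.9]
ee_rot: [0.708, -0.707, 0.001, -0.001]
contact_force: [-1.8, 0.2, 5.3]
gripper_width: 58.3
grasp_force: 64.3
```

Request:
arm_command([
  [[0,0,-0.06],[0,0,0]],
  [[0,0,-0.16],[0,0,0]],
  [[0,0,-0.3],[0,0,0]],
  [[0,0,-0.44],[0,0,0]],
  [[0,0,-0.5],[0,0,0]],
])

```text
clock: 13.8
position: [678.5, -2.5, 138.6]
ee_rot: [0.708, -0.707, 0.002, -0.003]
contact_force: [0.8, -0.0, -1.7]
gripper_width: 58.3
grasp_force: 64.9
```

```bash
python3 - <<'E'
from h import *
i,d=arm.get_image("side"); cv2.imwrite("pics/s4.png",cv2.resize(i[60:260,260:460],None,fx=3,fy=3)); print(arm.read_state()["position"])
E
```

```text
[679.27712052  -2.4705809  140.20803526]
```

View pics/s4.png

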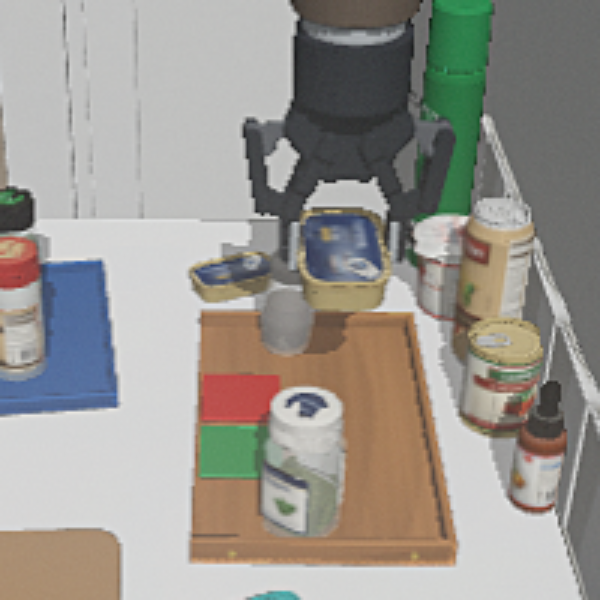

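The tin is held level at crop (345,250), and mill and white jar are untouched.

Request:
arm_command([
  [[0.08,0.09,0],[0,0,0]],
  [[0.21,0.2,0],[0,0,0]],
  [[0.34,0.31,0],[0,0,0]],
  [[0.47,0.42,0],[0,0,0]],
  [[0.6,0.52,0],[0,0,0]],
])

```text
clock: 14.35
position: [544.7, -153.6, 133.0]
ee_rot: [0.707, -0.707, -0.001, 0.0]
contact_force: [0.7, -0.5, -2.2]
gripper_width: 58.1
grasp_force: 64.9
```

Request:
arm_command([
  [[0.13,0.12,0],[0,0,0]],
  [[0.26,0.23,0],[0,0,0]],
  [[0.39,0.34,0],[0,0,0]],
  [[0.51,0.44,0],[0,0,0]],
  [[0.59,0.504,0],[0,0,0]],
])

```text
clock: 14.85
position: [418.4, -301.4, 133.1]
ee_rot: [-0.707, 0.708, 0.001, -0.0]
contact_force: [0.4, 0.5, -2.2]
gripper_width: 58.2
grasp_force: 64.9
```

Request:
arm_command([
  [[0,0,0.05],[0,0,0]],
  [[0,0,0.16],[0,0,0]],
  [[0,0,0.3],[0,0,0]],
  [[0,0,0.4],[0,0,0]],
  [[0,0,0.44],[0,0,0]],
])

```text
clock: 15.35
position: [418.8, -299.5, 20.9]
ee_rot: [-0.707, 0.707, 0.003, -0.001]
contact_force: [-0.4, 0.8, -1.9]
gripper_width: 58.1
grasp_force: 65.0
```

Request:
arm_command([
  [[0,-0.012,0],[0,0,0]],
  [[0,-0.012,0],[0,0,0]],
])

```text
clock: 15.55
position: [425.4, -300.7, 24.3]
ee_rot: [0.708, -0.707, 0.001, -0.0]
contact_force: [0.6, 0.5, -0.5]
gripper_width: 58.2
grasp_force: 65.0
```

Request:
arm_command([
  [[0,0,0.006],[0,0,0]],
  [[0,0,0.01],[0,0,0]],
  [[0,0,0.01],[0,0,0]],
])

```text
clock: 15.85
position: [424.2, -300.3, 21.5]
ee_rot: [0.707, -0.707, 0.001, -0.0]
contact_force: [-0.1, -0.1, -2.7]
gripper_width: 58.1
grasp_force: 65.0
```

Request:
arm_command([
  [[0,0,0.006],[0,0,0]],
  [[0,0,0.01],[0,0,0]],
  [[0,0,0.01],[0,0,0]],
])

```text
clock: 16.15
position: [424.1, -300.3, 19.0]
ee_rot: [0.707, -0.707, 0.0, -0.0]
contact_force: [-0.9, 0.8, 3.9]
gripper_width: 58.6
grasp_force: 65.5
```

Request:
arm_command([
  [[0,0,0],[0,0,0]],
  [[0,0,0],[0,0,0]],
  [[0,0,0],[0,0,0]],
  [[0,0,0],[0,0,0]],
  [[0,0,-0.05],[0,0,0]],
], grip=1)

```text
clock: 16.65
position: [422.7, -299.8, 29.5]
ee_rot: [0.707, -0.707, -0.002, 0.001]
contact_force: [0.4, 0.1, 0.9]
gripper_width: 85.4
grasp_force: 0.0
```

Request:
arm_command([
  [[0,0,-0.15],[0,0,0]],
  [[0,0,-0.35],[0,0,0]],
  [[0,0,-0.55],[0,0,0]],
  [[0,0,-0.68],[0,0,0]],
  [[0,0,-0.68],[0,0,0]],
])

```text
clock: 17.15
position: [426.8, -301.6, 206.6]
ee_rot: [0.708, -0.707, 0.006, -0.002]
contact_force: [0.2, 0.3, -0.9]
gripper_width: 85.7
grasp_force: 0.0
```

```bash
python3 - <<'E'
from h import *
for n in("top","side"):
    i,d=arm.get_image(n); P=cloud(n,d); P[d==0]=-999; cv2.imwrite(f"pics/{n}5.png",i)
    for b in ((340,500,-400,-200,30,55),(380,480,120,210,95,125),(380,480,30,119,95,125),(600,700,80,130,80,110),(600,700,-150,-85,90,120)):
        for o in lin(i,P,b[4],b[5],b[:4]): print(n,*o)
print(arm.read_state()["position"])
E
```

```text
top [454. 252.] 542 39.4 [ 421.5 -331.1] [45.5 61.9] 84.9 [95. 94. 95.]
top [225. 271.] 336 108.7 [423.5 163. ] [40.1 39.5] 9.9 [45. 50. 43.]
top [267. 261.] 388 110.6 [434.7  74.4] [42.4 42.9] 88.2 [ 60.  71. 113.]
top [248. 165.] 192 92.4 [648.3 104.5] [31.6 32.5] 8.1 [119. 123. 127.]
top [348. 154.] 372 105.0 [ 648.6 -115.2] [44.5 44.3] 79.9 [138. 140. 141.]
side [229. 293.] 1753 39.3 [ 423.3 -300.4] [107.   63.9] 89.3 [122. 122. 125.]
side [263. 128.] 192 106.9 [424.4 162.4] [40.5 40.1] 40.4 [52. 57. 52.]
side [265. 146.] 217 108.0 [441.9  75.6] [35.7 46.7] 14.2 [ 71.  81. 139.]
side [357. 147.] 142 90.6 [652.  100.8] [30.5 30.4] 41.5 [174. 177. 178.]
side [362. 199.] 425 102.7 [ 650.8 -117. ] [44.5 45.9] 68.1 [182. 183. 183.]
[ 423.88417421 -300.0797342   201.23084388]
```

Request:
arm_command([
  [[-0.15,0,0],[0,0,0]],
  [[-0.34,-0.01,0],[0,0,0]],
  [[-0.53,-0.02,0],[0,0,0]],
  [[-0.72,-0.03,0],[0,0,0]],
  [[-0.86,-0.03,0],[0,0,0]],
])

```text
clock: 17.75
position: [430.0, -83.2, 199.0]
ee_rot: [0.708, -0.707, -0.001, 0.001]
contact_force: [0.2, 0.4, 0.2]
gripper_width: 85.3
grasp_force: 0.0
```

Request:
arm_command([
  [[-0.19,-0.01,0],[0,0,0]],
  [[-0.36,-0.02,0],[0,0,0]],
  [[-0.52,-0.02,0],[0,0,0]],
  [[-0.637,-0.02,0],[0,0,0]],
  [[-0.637,-0.02,0],[0,0,0]],
])

```text
clock: 18.25
position: [435.5, 76.3, 199.0]
ee_rot: [0.709, -0.705, -0.001, 0.002]
contact_force: [-0.1, 0.5, -0.3]
gripper_width: 85.6
grasp_force: 0.0
```

Request:
arm_command([
  [[0,0,0],[0,0,0]],
  [[0,0,0],[0,0,0]],
])

```text
clock: 18.45
position: [435.5, 73.2, 199.7]
ee_rot: [-0.707, 0.707, 0.0, -0.001]
contact_force: [0.6, -0.1, 0.8]
gripper_width: 85.4
grasp_force: 0.0
```

Request:
arm_command([
  [[-0.004,-0.004,0.19],[0,0,0]],
  [[-0.004,-0.004,0.38],[0,0,0]],
  [[-0.004,-0.004,0.52],[0,0,0]],
  [[-0.004,-0.004,0.585],[0,0,0]],
  [[-0.004,-0.004,0.585],[0,0,0]],
])

```text
clock: 18.95
position: [435.2, 72.8, 52.1]
ee_rot: [-0.706, 0.708, 0.001, -0.003]
contact_force: [-0.1, -0.6, 0.2]
gripper_width: 85.4
grasp_force: 0.0
```

Request:
arm_command([
  [[0,0,0],[0,0,0]],
  [[0,0,0],[0,0,0]],
  [[0,0,0],[0,0,0]],
  [[0,0,0],[0,0,0]],
  [[0,0,0],[0,0,0]],
], grip=0)

```text
clock: 19.45
position: [437.4, 75.1, 55.9]
ee_rot: [0.707, -0.707, 0.0, -0.001]
contact_force: [-3.2, -0.2, 4.6]
gripper_width: 42.5
grasp_force: 56.6
```

Request:
arm_command([
  [[0,0,-0.08],[0,0,0]],
  [[0,0,-0.2],[0,0,0]],
  [[0,0,-0.3],[0,0,0]],
  [[0,0,-0.3],[0,0,0]],
])

```text
clock: 19.85
position: [439.6, 76.2, 133.5]
ee_rot: [0.708, -0.707, 0.002, -0.005]
contact_force: [1.4, -0.4, -0.6]
gripper_width: 42.3
grasp_force: 57.2
```

Request:
arm_command([
  [[0.03,-0.12,0],[0,0,0]],
  [[0.07,-0.28,0],[0,0,0]],
  [[0.12,-0.45,0],[0,0,0]],
  [[0.16,-0.61,0],[0,0,0]],
  [[0.18,-0.694,0],[0,0,0]],
])

```text
clock: 20.35
position: [613.1, 29.2, 128.4]
ee_rot: [-0.707, 0.707, -0.0, 0.0]
contact_force: [-0.6, -1.0, -1.0]
gripper_width: 42.6
grasp_force: 57.3
```

Request:
arm_command([
  [[0,0,0.05],[0,0,0]],
  [[0,0,0.12],[0,0,0]],
  [[0,0,0.19],[0,0,0]],
  [[0,0,0.23],[0,0,0]],
  [[0,0,0.23],[0,0,0]],
])

```text
clock: 20.85
position: [608.6, 29.9, 69.9]
ee_rot: [0.707, -0.707, -0.001, 0.002]
contact_force: [0.3, 0.2, -0.7]
gripper_width: 42.0
grasp_force: 57.4
```

```bash
python3 - <<'E'
from h import *
for n in("top","side"):
    i,d=arm.get_image(n); P=cloud(n,d); P[d==0]=-999; cv2.imwrite(f"pics/{n}6.png",i)
    h=cv2.cvtColor(i,cv2.COLOR_BGR2HSV); m=((h[...,0]<8)|(h[...,0]>172))&(h[...,1]>110)&caps(0,P,(570,650,-10,70))&(P[...,2]>90)&(P[...,2]<140)
    p=P[m]; print(n,len(p)); 
    if len(p)>20: print(np.percentile(p,[2,98],axis=0).round(1), np.percentile(p,[2,98],axis=0).mean(0).round(1))
print(arm.read_state()["position"])
i=cv2.imread("pics/side6.png"); cv2.imwrite("pics/s6.png",cv2.resize(i[60:260,260:460],None,fx=3,fy=3))
E
```

```text
top 8
side 235
[[590.8   7.4 107.2]
 [629.2  48.4 128.4]] [610.   27.9 117.8]
[610.60642332  30.25899747  72.25459112]
```

View pics/s6.png

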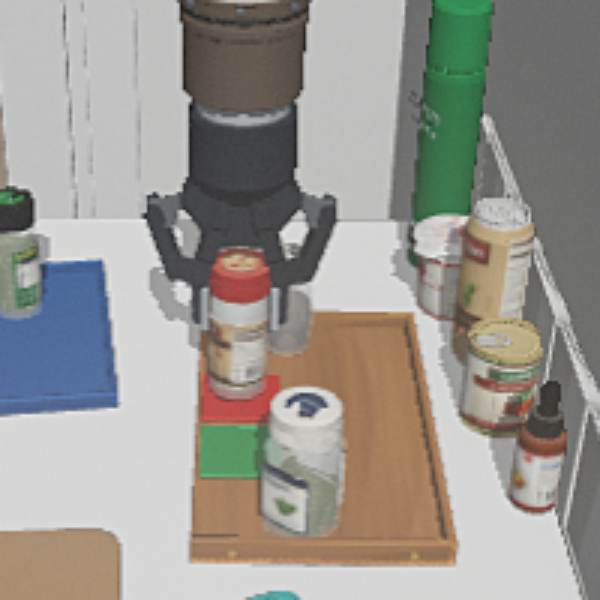

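The red jar is upright over the red pad (crop 240,385), so I'll lower it.

Request:
arm_command([
  [[-0.003,0,0.02],[0,0,0]],
  [[-0.003,0,0.034],[0,0,0]],
  [[-0.003,0,0.034],[0,0,0]],
  [[-0.003,0,0.034],[0,0,0]],
])

```text
clock: 21.35
position: [610.8, 30.9, 63.7]
ee_rot: [0.707, -0.707, 0.0, -0.0]
contact_force: [-0.7, 0.8, -1.6]
gripper_width: 42.2
grasp_force: 57.4
```

Request:
arm_command([
  [[0,0,0.005],[0,0,0]],
  [[0,0,0.009],[0,0,0]],
  [[0,0,0.009],[0,0,0]],
])

```text
clock: 21.65
position: [611.0, 30.9, 62.0]
ee_rot: [0.707, -0.707, 0.0, -0.0]
contact_force: [-2.0, 0.7, 4.2]
gripper_width: 42.5
grasp_force: 57.7
```

Touching now, so I'll release and go up.

Request:
arm_command([
  [[0,0,0],[0,0,0]],
  [[0,0,0],[0,0,0]],
  [[0,0,0],[0,0,0]],
  [[0,0,0],[0,0,0]],
  [[0,0,-0.06],[0,0,0]],
], grip=1)

```text
clock: 22.15
position: [609.1, 30.5, 74.3]
ee_rot: [0.707, -0.707, -0.001, 0.002]
contact_force: [-0.6, 0.3, 0.1]
gripper_width: 85.2
grasp_force: 0.0
```

Request:
arm_command([
  [[0,0,-0.2],[0,0,0]],
  [[0,0,-0.4],[0,0,0]],
  [[0,0,-0.5],[0,0,0]],
  [[0,0,-0.5],[0,0,0]],
])

```text
clock: 22.55
position: [613.3, 31.3, 206.8]
ee_rot: [0.708, -0.707, 0.003, -0.004]
contact_force: [-0.2, 0.7, -0.1]
gripper_width: 85.5
grasp_force: 0.0
```

Request:
arm_command([
  [[-0.1,0.14,0],[0,0,0]],
  [[-0.21,0.3,0],[0,0,0]],
  [[-0.32,0.46,0],[0,0,0]],
  [[-0.43,0.62,0],[0,0,0]],
  [[-0.528,0.746,0],[0,0,0]],
])

```text
clock: 23.05
position: [421.5, 162.9, 200.3]
ee_rot: [0.707, -0.707, -0.0, 0.001]
contact_force: [0.3, 1.4, 0.9]
gripper_width: 85.4
grasp_force: 0.0
```

Request:
arm_command([
  [[0,0,0],[0,0,0]],
  [[0,0,0],[0,0,0]],
])

```text
clock: 23.25
position: [423.5, 163.1, 201.0]
ee_rot: [0.708, -0.706, -0.0, 0.0]
contact_force: [0.1, 0.1, -1.1]
gripper_width: 85.3
grasp_force: 0.0
```

```bash
python3 - <<'E'
from h import *
for n in("top","side"):
    i,d=arm.get_image(n); P=cloud(n,d); P[d==0]=-999
    for b in ((580,640,0,65,108,125),):
        for o in lin(i,P,b[4],b[5],b[:4]): print(n,*o)
print(arm.read_state()["position"])
E
```

```text
top [282. 177.] 349 116.9 [608.4  30.7] [42.2 42.7] 86.5 [ 67.  86. 145.]
side [340. 153.] 237 116.2 [610.2  30.7] [43.9 45.5] 19.7 [ 95. 108. 172.]
[424.51284427 162.45331191 200.88601451]
```

Request:
arm_command([
  [[0,0,0.19],[0,0,0]],
  [[0,0,0.38],[0,0,0]],
  [[0,0,0.52],[0,0,0]],
  [[0,0,0.59],[0,0,0]],
  [[0,0,0.59],[0,0,0]],
])

```text
clock: 23.85
position: [423.3, 160.5, 50.8]
ee_rot: [-0.706, 0.708, 0.0, -0.004]
contact_force: [-0.4, -0.2, 0.2]
gripper_width: 85.3
grasp_force: 0.0
```

Request:
arm_command([
  [[0,0,0],[0,0,0]],
  [[0,0,0],[0,0,0]],
  [[0,0,0],[0,0,0]],
  [[0,0,0],[0,0,0]],
  [[0,0,0],[0,0,0]],
], grip=0)

```text
clock: 24.35
position: [425.2, 163.4, 55.1]
ee_rot: [0.708, -0.707, 0.0, -0.002]
contact_force: [0.7, -0.4, 6.2]
gripper_width: 39.1
grasp_force: 59.9
```

Request:
arm_command([
  [[0,0,-0.08],[0,0,0]],
  [[0,0,-0.2],[0,0,0]],
  [[0,0,-0.3],[0,0,0]],
  [[0,0,-0.3],[0,0,0]],
])

```text
clock: 24.75
position: [425.7, 164.1, 132.0]
ee_rot: [0.708, -0.707, 0.0, -0.004]
contact_force: [0.3, 0.2, -1.1]
gripper_width: 39.0
grasp_force: 60.5
```

Request:
arm_command([
  [[0.12,0,0],[0,0,0]],
  [[0.3,0,0],[0,0,0]],
  [[0.48,-0.02,0],[0,0,0]],
  [[0.66,-0.05,0],[0,0,0]],
  [[0.806,-0.1,0],[0,0,0]],
])

```text
clock: 25.25
position: [447.5, -40.7, 127.8]
ee_rot: [-0.707, 0.707, 0.001, -0.001]
contact_force: [0.9, 1.1, -0.4]
gripper_width: 39.3
grasp_force: 60.5
```

Request:
arm_command([
  [[0,-0.12,0],[0,0,0]],
  [[0,-0.28,0],[0,0,0]],
  [[0,-0.44,0],[0,0,0]],
  [[0,-0.58,0],[0,0,0]],
  [[0,-0.64,0],[0,0,0]],
])

```text
clock: 25.75
position: [611.2, -38.7, 126.7]
ee_rot: [0.707, -0.707, -0.0, 0.001]
contact_force: [-0.2, -0.4, -2.3]
gripper_width: 39.4
grasp_force: 60.6
```

Request:
arm_command([
  [[0,0,0.02],[0,0,0]],
  [[0,0,0.09],[0,0,0]],
  [[0,0,0.16],[0,0,0]],
  [[0,0,0.2],[0,0,0]],
  [[0,0,0.2],[0,0,0]],
])

```text
clock: 26.25
position: [606.9, -38.8, 76.5]
ee_rot: [0.707, -0.707, -0.002, 0.002]
contact_force: [-0.8, -0.7, -0.9]
gripper_width: 39.4
grasp_force: 60.6
```

```bash
python3 - <<'E'
from h import *
i,d=arm.get_image("side"); P=cloud("side",d); P[d==0]=-999; cv2.imwrite("pics/s7.png",cv2.resize(i[60:260,260:460],None,fx=3,fy=3))
m=(i.max(-1)<70)&caps(0,P,(580,640,-75,-5))&(P[...,2]>95)&(P[...,2]<126); p=P[m]; print(len(p),np.percentile(p,[2,98],axis=0).round(1))
print(arm.read_state()["position"])
E
```

```text
82 [[587.2 -60.  107.3]
 [636.  -40.2 125.4]]
[608.11381317 -38.7086103   77.89629102]
```

View pics/s7.png

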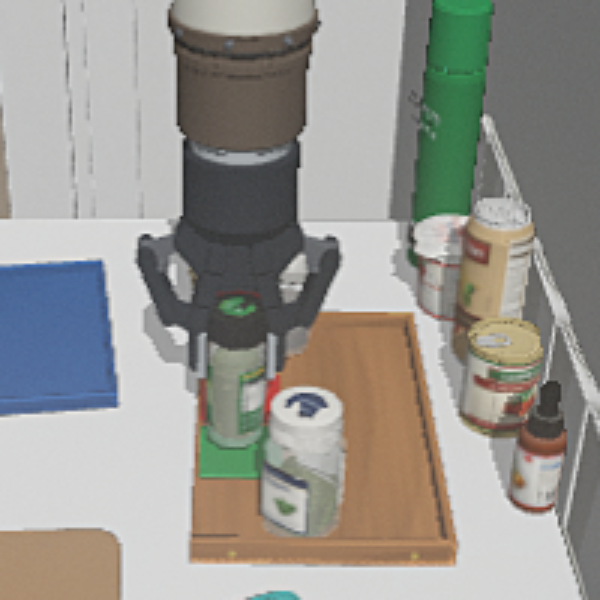

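The green jar is upright over the green pad (crop 237,435), so I'll lower it.

Request:
arm_command([
  [[0,0,0.03],[0,0,0]],
  [[0,0,0.058],[0,0,0]],
  [[0,0,0.058],[0,0,0]],
  [[0,0,0.058],[0,0,0]],
])

```text
clock: 26.7
position: [609.3, -38.6, 64.3]
ee_rot: [0.707, -0.707, 0.0, 0.0]
contact_force: [-0.4, 0.2, -0.7]
gripper_width: 39.4
grasp_force: 60.6
```

Request:
arm_command([
  [[0,0,0.005],[0,0,0]],
  [[0,0,0.009],[0,0,0]],
  [[0,0,0.009],[0,0,0]],
])

```text
clock: 27.0
position: [609.2, -38.6, 62.1]
ee_rot: [0.707, -0.707, -0.0, -0.0]
contact_force: [-0.2, -0.4, -1.7]
gripper_width: 38.9
grasp_force: 60.6
```

Request:
arm_command([
  [[0,0,0.004],[0,0,0]],
  [[0,0,0.008],[0,0,0]],
  [[0,0,0.008],[0,0,0]],
])

```text
clock: 27.3
position: [609.5, -38.7, 61.2]
ee_rot: [0.707, -0.707, 0.0, -0.0]
contact_force: [-1.6, 0.5, 5.2]
gripper_width: 39.4
grasp_force: 61.2
```

Request:
arm_command([
  [[0,0,0],[0,0,0]],
  [[0,0,0],[0,0,0]],
  [[0,0,0],[0,0,0]],
  [[0,0,0],[0,0,0]],
  [[0,0,-0.06],[0,0,0]],
], grip=1)

```text
clock: 27.8
position: [607.6, -38.8, 73.0]
ee_rot: [0.707, -0.707, -0.002, 0.002]
contact_force: [0.3, 0.5, 0.3]
gripper_width: 85.3
grasp_force: 0.0
```

Request:
arm_command([
  [[0,0,-0.2],[0,0,0]],
  [[0,0,-0.4],[0,0,0]],
  [[0,0,-0.55],[0,0,0]],
  [[0,0,-0.55],[0,0,0]],
])

```text
clock: 28.2
position: [612.8, -38.6, 219.8]
ee_rot: [0.708, -0.707, 0.005, -0.005]
contact_force: [0.3, -0.2, -0.5]
gripper_width: 85.7
grasp_force: 0.0
```

Request:
arm_command([
  [[0,0.16,0],[0,0,0]],
  [[0,0.34,0],[0,0,0]],
  [[0,0.52,0],[0,0,0]],
  [[0,0.7,0],[0,0,0]],
  [[0,0.7,0],[0,0,0]],
])

```text
clock: 28.7
position: [428.2, -39.5, 211.7]
ee_rot: [0.707, -0.707, -0.002, 0.001]
contact_force: [-0.3, -0.5, 0.4]
gripper_width: 85.2
grasp_force: 0.0
```

```bash
python3 - <<'E'
from h import *
for n in("top","side"):
    i,d=arm.get_image(n); P=cloud(n,d); P[d==0]=-999; cv2.imwrite(f"pics/{n}8.png",i)
    for b in ((340,500,-400,-200,30,55),(580,640,0,65,108,125),(580,640,-75,-5,108,125),(600,700,80,130,90,110),(600,700,-150,-85,90,125)):
        for o in lin(i,P,b[4],b[5],b[:4]): print(n,*o)
i=cv2.imread("pics/side8.png"); cv2.imwrite("pics/s8.png",cv2.resize(i[80:380,140:480],None,fx=2,fy=2))
E
```

```text
top [441. 253.] 1280 39.4 [ 423.2 -301. ] [105.3  62.9] 89.5 [88. 85. 85.]
top [282. 177.] 346 117.0 [608.6  31.3] [43.3 42.6] 39.4 [ 66.  85. 146.]
top [314. 174.] 285 115.6 [608.1 -37.2] [38.  39.5] 84.6 [44. 58. 49.]
top [248. 164.] 143 94.5 [648.8 104. ] [31.1 28.3] 28.7 [124. 128. 131.]
top [348. 154.] 376 104.8 [ 648.5 -114.8] [43.6 44.9] 86.5 [136. 137. 139.]
side [229. 293.] 1764 39.2 [ 423.3 -300.3] [106.6  64.1] 88.6 [121. 121. 123.]
side [340. 153.] 242 116.1 [610.1  30.2] [46.4 42.9] 67.8 [ 96. 109. 174.]
side [340. 170.] 221 115.0 [609.7 -39.5] [36.9 43. ] 0.4 [80. 91. 82.]
side [357. 145.] 76 94.9 [651.1 102.3] [24.6 25.5] 46.0 [176. 180. 180.]
side [362. 199.] 425 102.7 [ 651.2 -116.6] [45.9 45.9] 89.0 [179. 180. 180.]
```

View pics/s8.png

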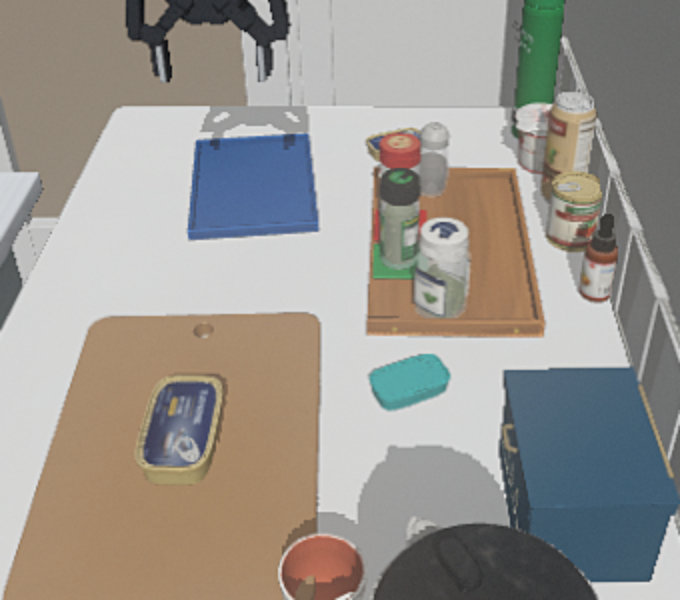

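The picture shows the tin flat mid-board (180,430). The red jar (400,150) and green jar (400,220) stand on their own pads within about 2 mm of centre. The mill and white jar are unmoved, and the gripper is clear.

```bash
python3 -c "
from bench import arm
print(arm.job_done())"
```

```text
the job is handed in; nothing more can be done
None
```

The job is handed in, though no verdict came back: the last camera check showed both jars upright on their own pads (about 2 mm off centre), the fish tin flat in the middle of the board, the mill and white jar where they stood, and everything released at about 29 s of the 112 s allowed.

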